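# Squeeze-test printed feet and fit the firmest

### The job

Test the three flexible printer feet on the white plate from left to right, as the robot sees them: press each cap down about 5 mm, hold it there for a moment, feel how hard it pushes back, and let go; pressing a cap in by 8 mm or more ruins it. Then seat the foot that resists most, cap up and fully home, in the empty socket of the upturned rail. Leave the two softer feet in their nests and do not disturb the jar, the scraper and the cup.

Things in the scene. Friction and masses are not known exactly. Their poses are not given: they have to be found in the camera images.
- foot_left_mid (a point): Axis point 17 mm above the underside (half-way up) of the foot that starts in the left nest, one of three look-alikes 34 mm tall (+-0.5 mm). Rigid white round cup, 44 mm diameter, 22 mm tall (grip here); out of it stands a grey ribbed flat-topped cap, 34 mm diameter, that sinks straight into the cup when pressed. Loose, 55 to 110 g. The cap's insert lies loose in the cup: keep it upright.
- foot_left: The white cup of the foot that starts in the left nest; origin at the centre of its underside, z up.
- foot_middle_mid (a point): Axis point 17 mm above the underside (half-way up) of the foot that starts in the middle nest, one of three look-alikes 34 mm tall (+-0.5 mm). Rigid white round cup, 44 mm diameter, 22 mm tall (grip here); out of it stands a grey ribbed flat-topped cap, 34 mm diameter, that sinks straight into the cup when pressed. Loose, 55 to 110 g. The cap's insert lies loose in the cup: keep it upright.
- foot_middle: The white cup of the foot that starts in the middle nest; origin at the centre of its underside, z up.
- foot_right_mid (a point): Axis point 17 mm above the underside (half-way up) of the foot that starts in the right nest, one of three look-alikes 34 mm tall (+-0.5 mm). Rigid white round cup, 44 mm diameter, 22 mm tall (grip here); out of it stands a grey ribbed flat-topped cap, 34 mm diameter, that sinks straight into the cup when pressed. Loose, 55 to 110 g. The cap's insert lies loose in the cup: keep it upright.
- foot_right: The white cup of the foot that starts in the right nest; origin at the centre of its underside, z up.
- cap_1 (a joint): How far one of the three grey caps is pressed in, m: 0 untouched, stop at 0.010; in which foot it is differs each time. It yields from about 2 N, then in proportion to depth, and springs back: 5 mm in, the three feet resist with about 6, 10 and 16 N. The firmest is printed denser: about 105 g, the others 75 g or less. None of this can be seen.
- cap_2 (a joint): How far one of the three grey caps is pressed in, m: 0 untouched, stop at 0.010; in which foot it is differs each time. It yields from about 2 N, then in proportion to depth, and springs back: 5 mm in, the three feet resist with about 6, 10 and 16 N. The firmest is printed denser: about 105 g, the others 75 g or less. None of this can be seen.
- cap_3 (a joint): How far one of the three grey caps is pressed in, m: 0 untouched, stop at 0.010; in which foot it is differs each time. It yields from about 2 N, then in proportion to depth, and springs back: 5 mm in, the three feet resist with about 6, 10 and 16 N. The firmest is printed denser: about 105 g, the others 75 g or less. None of this can be seen.
- nest_left (a point): Centre of the floor of the left-hand (+y) round nest in the white test plate. Plate 86 x 250 x 12 mm, fixed on the bench; three nests 48 mm wide and 4 mm deep, 80 mm apart in a row along the plate's y axis (left and right as the robot sees them). The nest floor is 8 mm above the bench. Axes are the plate's: y along the row, x across it.
- nest_middle (a point): Centre of the floor of the middle round nest in the white test plate. Plate 86 x 250 x 12 mm, fixed on the bench; three nests 48 mm wide and 4 mm deep, 80 mm apart in a row along the plate's y axis (left and right as the robot sees them). The nest floor is 8 mm above the bench. Axes are the plate's: y along the row, x across it.
- nest_right (a point): Centre of the floor of the right-hand (-y) round nest in the white test plate. Plate 86 x 250 x 12 mm, fixed on the bench; three nests 48 mm wide and 4 mm deep, 80 mm apart in a row along the plate's y axis (left and right as the robot sees them). The nest floor is 8 mm above the bench. Axes are the plate's: y along the row, x across it.
- socket (a point): Centre of the floor of the empty round socket (46 mm wide, 8 mm deep, 2 mm bevelled mouth) in the 90 x 90 x 20 mm black corner block of the upturned printer rail, fixed. The floor is 12 mm above the bench, the mouth 20 mm above it. A 40 mm wide aluminium bar leads from the block along +x to the far corner, 215 mm away, where a foot is already fitted (not to be used).
- rail: The upturned rail with the black corner block; origin under the centre of the block, x along the bar, away from the block.
- glue: Jar of glue, 52 mm diameter, 110 mm tall, origin at the centre of its underside; bystander.
- scraper: Spatula-like print scraper lying along its x axis, 0.28 m long, origin at its middle underside; bystander.
- eggcup: Small white printed cup, 50 mm wide and 50 mm tall, origin at the centre of its underside; bystander.
Not all that is in view belongs to the job. Leave any pink or purple look-alike of the part that bears cap_1 alone. Leave any purple look-alike of the part that bears cap_2 alone.

How it is judged:
By the outcome, as a careful person would: the job done as asked, in the order asked, and still so for the second after the job is handed in, with the robot touching nothing.
It also fails if it takes over 58 s, if anything falls off the work surface, if the arm or the gripper's body presses on something with over 40 N, if the wrist force passes 120 N, or if a joint passes its speed limit or range.

### The arm

A 7-joint arm with a two-finger parallel gripper is mounted at the origin on the work surface. World frame = base frame: x ahead of the robot, y to its left, z up, the work surface at z = 0. Lengths are in m, angles in rad, forces in N, time in s.
With the tool pointing down it reaches from about 0.4 to 0.875 m from the base axis. Payload 19.3 kg.
Tool frame: the origin (TCP) lies midway between the tips of the shut fingers; the grasp point (between the pads) lies 19 mm behind it; z points along the fingers, y is the line along which they close (so a half turn about z gives the same grasp; the last joint's range is limited). The gripper opens to 85 mm and grips with 20 to 120 N. Pads are 22 mm wide; open, the fingers measure 114 mm over their backs; the gripper's body (76 mm by 85 mm) begins 54 mm behind the grasp point. The pads swing forward as they close: fully open they stand 13 mm farther back than shut.
Start: joints at [1.1, 0.521, -0.036, 1.599, 0.021, 1.021, -0.113], TCP at [0.244, -0.575, 0.231] pointing down, gripper open.
Joint ranges: [-2.91, 2.91], [-0.3, 2.13], [-1.5, 1.42], [0.17, 2.43], [-1.26, 4.41], [0.16, 1.93], [-2.52, 2.52]. Speed limits (rad/s): [1.89, 1.89, 2.39, 2.39, 3.01, 3.01, 3.01].

### API

Orientations are given as a rotation vector (axis times angle).
In Python, from plant import sense, camera, finish_job, find_in, landmark_of gives the robot as it stands.
- The arm moves only by the tool play_rows, never from a script. Its argument "steps" is a list of rows, each an object with "xyz": the shift along the tool's x, y, z in units of 50 mm (1.0 is 50 mm), a list of three; "turn": the turn, a rotation vector about the tool's x, y, z in rad, a list of three. A call has 1 to 12 rows; each row shifts and turns the commanded pose from where the row before left it, along the tool's axes as they then stand; what a row does not reach is not made up. A row lasts 1/8 s, in which the tool goes at most 62.5 mm and 10.7 degrees, less where a joint would pass 70% of its speed; a pose out of reach is approached as far as the arm can. A call is refused whole if a number of a shift passes 1 or a number of a turn 0.188, either way. A call with a gripper value outside its range is refused whole. "gripper" is the closure, from 0 (fully open) to 1 (shut), set as the call begins (left out, the last holds). The fingers move at their own pace and stop on an object; the grip force is fixed at half the most. Time passes only in rows, so rows that do not move let the fingers close. It gives the time, the measured TCP pose, the force, the opening and the grip force at its end, in the units of the state.
- sense(): the state, without advancing time (a new reading comes with each control period).
- camera(name): name is "scene" or "side" or "wrist"; returns a dict with "img" (480x640x3 uint8, red, green, blue), "intrinsics" (3x3 intrinsics, pixels), "D" ([k1, k2, p1, p2, k3] as OpenCV has them; the pictures are not rectified), "rvec" (rotation vector, rad) and "tvec" (3), from world to camera coordinates, as OpenCV has them; the wrist camera has in their place "hand_eye" (4x4, takes a point from camera to tool coordinates, whose origin is the TCP and whose axes are the flange's). Camera axes: x right, y down, z forward; pixel columns grow to the right and rows downward; lengths in m; the calibration is good to about 2 mm. A picture is of the moment at which its call begins: read the wrist's pose just before it. There is no depth.
- finish_job(): hands the job in; it is judged then, once.
Trained networks look in a picture, given as the dict that the camera call returned (one of the last four; its "shot" number tells which), for a name from the list of things; names that differ only in an ending like _2 or _b are one class to them, and where a whole thing is asked for, a point or a joint stands for the part that bears it (a point fixed in the world has none). Each returns a list of dicts, best first, with "score" (0 to 1); they miss things now and then, are a little off and sometimes report something else, mostly with a low value. They report only what shows in the picture. A call takes as long as a camera call. They do not tell look-alikes from the thing itself.
- find_in(picture, thing): "xyz" ([x, y, z] in m, in the coordinates of the camera as it stood for that picture, good to about 4 mm: the middle of the surface that is visible of it).
- landmark_of(picture, thing): "xyz" ([x, y, z] in m, in the coordinates of the camera as it stood for that picture, good to about 4 mm: a listed point, or the origin of a listed thing).
The state is a dict: "clock": time; "q": joint angles; "joint_velocities": joint speeds; "joint_torque": joint torques, N m; "eef_pos": TCP position; "tool_rot": TCP orientation; "ft_force": force on the tool from outside, world axes, zero at the start; "torque": the same for the moment, N m; "width": finger opening in m; "grasp_force": force on a finger pad.
Only numpy, scipy, OpenCV 4.12 (cv2) and the standard library are available. Lean on these libraries where they do the work, as an engineer would, in place of code of your own. Each camera call takes 0.05 s, during which the arm holds its last target. There are 200 camera calls.

## Working session

There is one attempt and no reset: what is moved stays moved. The work goes in short steps, Python scripts to look and compute and a tool call to move; the robot and the scene stay as the last step left them, time stands still between calls to the robot, and variables do not carry over. Pictures are saved under pics/ and viewed, at most 10 in all, crops included, and the job is handed in when it is done.

Besides the shell and the picture viewer there is one more tool, called after "Emit:" as name([rows], argument=value, ...), one row to a line, values as JSON. play_rows: Moves the arm, as the interface text tells. Its arguments: {"type":"object","properties":{"steps":{"type":"array"},"gripper":{"type":"number"}},"required":["steps"]}

```bash
mkdir -p pics
cat > h.py <<'E'
import numpy as np, cv2
from scipy.spatial.transform import Rotation as R
from plant import sense, camera, finish_job, find_in, landmark_of
def cam(n):
    s=sense(); c=camera(n)
    if n=="wrist":
        T=np.eye(4);T[:3,:3]=R.from_rotvec(s["tool_rot"]).as_matrix();T[:3,3]=s["eef_pos"]
        c["T"]=T@np.array(c["hand_eye"])
    else:
        T=np.eye(4);T[:3,:3]=R.from_rotvec(np.ravel(c["rvec"])).as_matrix();T[:3,3]=np.ravel(c["tvec"]);c["T"]=np.linalg.inv(T)
    return c
def W(c,p): return (c["T"]@np.append(p,1))[:3]
def px(c,p):
    Ti=np.linalg.inv(c["T"]); return cv2.projectPoints(np.array([p],float),R.from_matrix(Ti[:3,:3]).as_rotvec(),Ti[:3,3],np.array(c["intrinsics"]),np.array(c["D"]))[0].ravel()
def ray(c,uv,z):
    q=cv2.undistortPoints(np.array([[uv]],float),np.array(c["intrinsics"]),np.array(c["D"])).ravel()
    d=c["T"][:3,:3]@np.array([q[0],q[1],1]);o=c["T"][:3,3];return o+d*(z-o[2])/d[2]
def save(c,f): cv2.imwrite("pics/"+f,c["img"][:,:,::-1])
E
python3 - <<'E'
from h import *
np.set_printoptions(precision=4,suppress=True)
s=sense();print({k:np.round(v,4) for k,v in s.items()});print(R.from_rotvec(s["tool_rot"]).as_matrix())
for n in ["scene","side"]:
    c=cam(n);save(c,n+"0.png")
    for t in ["nest_left","nest_middle","nest_right","socket","foot_left_mid","foot_middle_mid","foot_right_mid","rail","glue","scraper","eggcup"]:
        print(n,t,[(round(d["score"],2),W(c,d["xyz"]).round(3).tolist()) for d in landmark_of(c,t)[:4]])
E
```

```text
{'clock': np.float64(0.0), 'q': array([ 1.0998,  0.522 , -0.0363,  1.6   ,  0.0212,  1.0211, -0.1128]), 'joint_velocities': array([-0.0006,  0.0008, -0.0003,  0.0003,  0.0006,  0.0014,  0.0008]), 'joint_torque': array([ -0.0015, -92.7113,   1.9788, -36.9939,   0.0177,   0.0082,
        -0.    ]), 'eef_pos': array([ 0.2437, -0.5752,  0.2307]), 'tool_rot': array([-3.0776, -0.6251,  0.0005]), 'ft_force': array([ 0.4458, -0.8407, -0.0774]), 'torque': array([ 0.0097, -0.0416, -0.0204]), 'grasp_force': np.float64(0.0), 'width': np.float64(0.0855)}
[[ 0.9208  0.3901 -0.0006]
 [ 0.3901 -0.9208  0.001 ]
 [-0.0001 -0.0012 -1.    ]]
scene nest_left [(0.87, [0.496, 0.029, 0.008])]
scene nest_middle [(0.73, [0.49, -0.054, 0.007])]
scene nest_right [(0.61, [0.483, -0.136, 0.007])]
scene socket [(0.69, [0.66, 0.063, 0.007])]
scene foot_left_mid [(0.64, [0.501, 0.025, 0.023])]
scene foot_middle_mid [(0.78, [0.489, -0.05, 0.021]), (0.19, [0.378, -0.324, -0.0])]
scene foot_right_mid [(0.46, [0.481, -0.133, 0.023])]
scene rail [(0.63, [0.66, 0.057, -0.0])]
scene glue [(0.7, [0.543, 0.361, 0.0])]
scene scraper [(0.85, [0.593, -0.367, -0.0])]
scene eggcup [(0.6, [0.38, -0.323, 0.002]), (0.47, [0.499, 0.026, 0.006]), (0.18, [0.494, -0.049, 0.005])]
side nest_left [(0.94, [0.5, 0.021, 0.012])]
side nest_middle [(0.66, [0.491, -0.054, 0.007])]
side nest_right [(0.66, [0.48, -0.137, 0.006]), (0.18, [0.491, -0.054, 0.01])]
side socket [(0.64, [0.659, 0.055, 0.015])]
side foot_left_mid [(0.47, [0.495, 0.024, 0.029]), (0.27, [0.381, -0.326, -0.0])]
side foot_middle_mid [(0.51, [0.492, -0.051, 0.024])]
side foot_right_mid [(0.42, [0.481, -0.134, 0.024])]
side rail [(0.96, [0.657, 0.059, 0.001]), (0.25, [0.537, 0.361, -0.001])]
side glue [(0.83, [0.537, 0.361, -0.003])]
side scraper [(0.77, [0.593, -0.367, 0.0]), (0.21, [0.49, -0.054, 0.006])]
side eggcup [(0.92, [0.38, -0.325, -0.001])]
```

View pics/scene0.png

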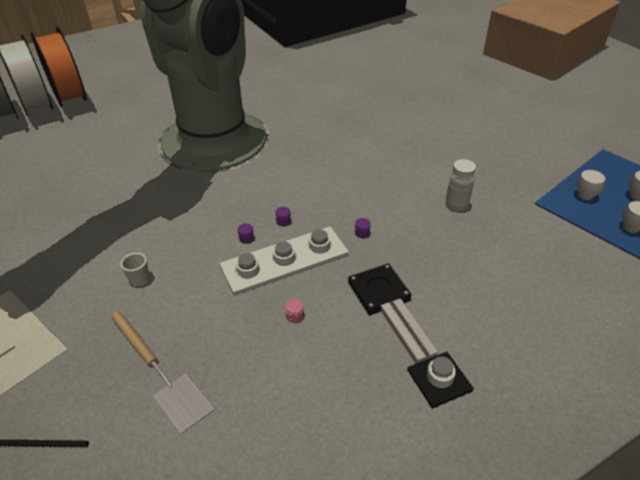

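View pics/side0.png

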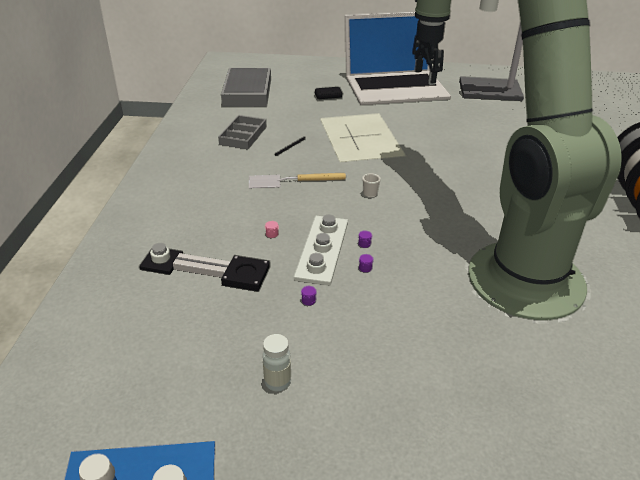

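The white plate with the three feet is at about (284,258) in the scene view. The empty socket is at (379,287), and the purple and pink decoys lie around the plate. I'm setting out for the left foot with the fingers shut.

Emit:
play_rows([
  {"xyz":[0,0,0],"turn":[0,0,0.17]},
  {"xyz":[0,0,0],"turn":[0,0,0.17]},
  {"xyz":[0,0,0],"turn":[0,0,0.16]},
  {"xyz":[0.3,-0.95,0],"turn":[0,0,0]},
  {"xyz":[0.3,-0.95,0],"turn":[0,0,0]},
  {"xyz":[0.3,-0.95,0],"turn":[0,0,0]},
  {"xyz":[0.3,-0.95,0],"turn":[0,0,0]},
  {"xyz":[0.3,-0.95,0],"turn":[0,0,0]},
  {"xyz":[0.3,-0.95,0],"turn":[0,0,0]},
  {"xyz":[0.3,-0.95,0],"turn":[0,0,0]},
  {"xyz":[0.3,-0.95,0],"turn":[0,0,0]},
  {"xyz":[0.3,-0.95,0],"turn":[0,0,0]},
], gripper=1)

```text
clock: 2.7
eef_pos: [0.4211, -0.162, 0.2316]
tool_rot: [3.138, -0.156, 0.001]
ft_force: [1.4, -1.1, -0.6]
width: 0.0001
grasp_force: 0.0
```

Emit:
play_rows([
  {"xyz":[0.25,-0.9,0],"turn":[0,0,0]},
  {"xyz":[0.25,-0.9,0],"turn":[0,0,0]},
  {"xyz":[0,-0.6,0],"turn":[0,0,0]},
  {"xyz":[0,-0.3,0],"turn":[0,0,0]},
  {"xyz":[0,0,0],"turn":[0,0,0]},
  {"xyz":[0,0,0],"turn":[0,0,0]},
])

```text
clock: 3.45
eef_pos: [0.4586, -0.0329, 0.2313]
tool_rot: [3.137, -0.158, -0.0]
ft_force: [0.5, 0.1, -0.1]
width: 0.0
grasp_force: 0.0
```

Run:
```python
from h import *
np.set_printoptions(precision=4,suppress=True)
c=cam("wrist");save(c,"w1.png");s=sense();print(s["clock"],s["eef_pos"],s["ft_force"],s["joint_velocities"].round(3) if 0 else '')
for t in ["nest_left","nest_middle","nest_right","socket","foot_left_mid","foot_middle_mid","foot_right_mid","rail"]:
    print(t,[(round(d["score"],2),W(c,d["xyz"]).round(4).tolist(),px(c,W(c,d["xyz"])).round()) for d in landmark_of(c,t)[:3]])
```

```text
3.5 [ 0.4586 -0.0329  0.2313] [-0.0579 -0.0222 -0.3732] 
nest_left [(0.6, [0.4823, -0.1333, 0.0105], array([421., 174.]))]
nest_middle []
nest_right []
socket []
foot_left_mid []
foot_middle_mid []
foot_right_mid []
rail []
```

View pics/w1.png

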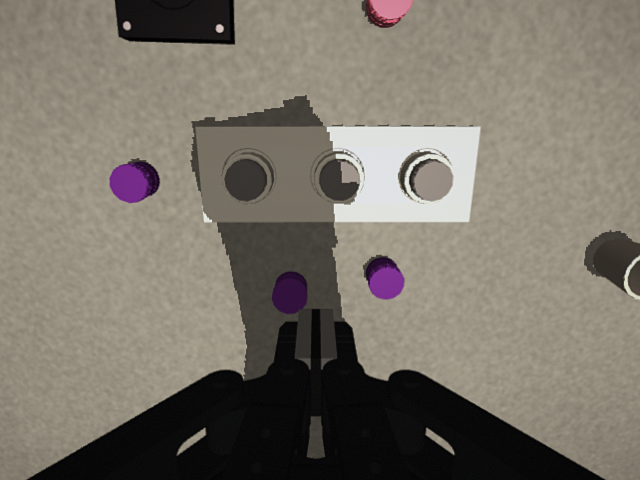

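The feet appear in a row, with cap tops at about (246,180), (337,177) and (432,179). Two purple decoys are below the plate and one is to its left.

Run:
```python
from h import *
np.set_printoptions(precision=4,suppress=True)
c=cam("wrist");print(sense()["clock"])
for uv in [(246,180),(337,178),(432,179)]: print("cap",ray(c,uv,.042))
cs=[ray(c,uv,.012) for uv in [(195,127),(480,127),(470,222),(203,222)]]
for p in cs: print(p)
m=np.mean(cs,0);print("plate",m,np.linalg.norm(cs[0]-cs[1]),np.linalg.norm(cs[2]-cs[3]))
u=(cs[0]-cs[1]+cs[3]-cs[2]);u/=np.linalg.norm(u);print(u,m+.08*u,m-.08*u)
```

```text
3.95
cap [0.497  0.0224 0.042 ]
cap [ 0.4911 -0.0538  0.042 ]
cap [ 0.4825 -0.1331  0.042 ]
[0.5437 0.0656 0.012 ]
[ 0.519 -0.184  0.012]
[ 0.4332 -0.1771  0.012 ]
[0.4581 0.0746 0.012 ]
plate [ 0.4885 -0.0552  0.012 ] 0.25086488709138577 0.2529376609221834
[0.0985 0.9951 0.    ] [0.4964 0.0244 0.012 ] [ 0.4806 -0.1348  0.012 ]
```

Emit:
play_rows([
  {"xyz":[0.33,-0.6,0.2],"turn":[0,0,0]},
  {"xyz":[0.32,-0.6,0.6],"turn":[0,0,0]},
  {"xyz":[0,0,1],"turn":[0,0,0]},
  {"xyz":[0,0,1],"turn":[0,0,0]},
  {"xyz":[0,0,0.5],"turn":[0,0,0]},
  {"xyz":[0,0,0.25],"turn":[0,0,0]},
  {"xyz":[0,0,0],"turn":[0,0,0]},
  {"xyz":[0,0,0],"turn":[0,0,0]},
  {"xyz":[0,0,0],"turn":[0,0,0]},
])

```text
clock: 5.08
eef_pos: [0.4976, 0.0249, 0.0547]
tool_rot: [-3.137, 0.156, -0.003]
ft_force: [0.1, -0.3, 0.2]
width: 0.0001
grasp_force: 0.0
```

Emit:
play_rows([
  {"xyz":[0,0,0.15],"turn":[0,0,0]},
  {"xyz":[0,0,0.1],"turn":[0,0,0]},
  {"xyz":[0,0,0.04],"turn":[0,0,0]},
  {"xyz":[0,0,0],"turn":[0,0,0]},
  {"xyz":[0,0,0],"turn":[0,0,0]},
])

```text
clock: 5.7
eef_pos: [0.4971, 0.0249, 0.0393]
tool_rot: [3.138, -0.156, 0.0]
ft_force: [-1.7, -0.4, 8.7]
width: -0.0002
grasp_force: 4.6
```

Emit:
play_rows([
  {"xyz":[0,0,0.05],"turn":[0,0,0]},
  {"xyz":[0,0,0],"turn":[0,0,0]},
  {"xyz":[0,0,0],"turn":[0,0,0]},
  {"xyz":[0,0,0],"turn":[0,0,0]},
])

```text
clock: 6.2
eef_pos: [0.4972, 0.0249, 0.0371]
tool_rot: [3.138, -0.156, 0.0]
ft_force: [-2.7, -1.0, 14.7]
width: 0.0002
grasp_force: 7.7
```

Emit:
play_rows([
  {"xyz":[0,0,0.006],"turn":[0,0,0]},
  {"xyz":[0,0,0],"turn":[0,0,0]},
  {"xyz":[0,0,0],"turn":[0,0,0]},
  {"xyz":[0,0,0],"turn":[0,0,0]},
])

```text
clock: 6.7
eef_pos: [0.4972, 0.0249, 0.0368]
tool_rot: [3.138, -0.156, 0.001]
ft_force: [-3.4, -0.5, 16.2]
width: -0.0
grasp_force: 8.1
```

Emit:
play_rows([
  {"xyz":[0,0,-0.15],"turn":[0,0,0]},
  {"xyz":[0,0,-0.24],"turn":[0,0,0]},
  {"xyz":[0.01,0.5,0],"turn":[0,0,0]},
  {"xyz":[0.01,0.8,0],"turn":[0,0,0]},
  {"xyz":[0,0.3,0],"turn":[0,0,0]},
  {"xyz":[0,0,0],"turn":[0,0,0]},
  {"xyz":[0,0,0],"turn":[0,0,0]},
])

```text
clock: 7.58
eef_pos: [0.4903, -0.0537, 0.0561]
tool_rot: [-3.137, 0.154, -0.0]
ft_force: [-0.4, 0.3, 0.7]
width: 0.0
grasp_force: 0.0
```

The left foot resists with 16 N. The middle one is next.

Emit:
play_rows([
  {"xyz":[0,0,0.18],"turn":[0,0,0]},
  {"xyz":[0,0,0.12],"turn":[0,0,0]},
  {"xyz":[0,0,0.03],"turn":[0,0,0]},
  {"xyz":[0,0,0],"turn":[0,0,0]},
  {"xyz":[0,0,0],"turn":[0,0,0]},
])

```text
clock: 8.2
eef_pos: [0.4901, -0.0547, 0.0396]
tool_rot: [-3.138, 0.156, -0.0]
ft_force: [-1.2, 3.2, 3.1]
width: -0.0003
grasp_force: 1.6
```

Emit:
play_rows([
  {"xyz":[0,0,0.05],"turn":[0,0,0]},
  {"xyz":[0,0,0],"turn":[0,0,0]},
  {"xyz":[0,0,0],"turn":[0,0,0]},
  {"xyz":[0,0,0],"turn":[0,0,0]},
])

```text
clock: 8.7
eef_pos: [0.4902, -0.0548, 0.0371]
tool_rot: [-3.138, 0.156, -0.0]
ft_force: [-0.8, 2.5, 5.8]
width: -0.0002
grasp_force: 2.7
```

Emit:
play_rows([
  {"xyz":[0,0,0],"turn":[0,0,0]},
  {"xyz":[0,0,-0.15],"turn":[0,0,0]},
  {"xyz":[0,0,-0.24],"turn":[0,0,0]},
  {"xyz":[0,0.5,0],"turn":[0,0,0]},
  {"xyz":[0,0.8,0],"turn":[0,0,0]},
  {"xyz":[0,0.29,0],"turn":[0,0,0]},
  {"xyz":[0,0,0],"turn":[0,0,0]},
  {"xyz":[0,0,0],"turn":[0,0,0]},
])

```text
clock: 9.7
eef_pos: [0.4825, -0.1328, 0.0567]
tool_rot: [-3.137, 0.154, -0.0]
ft_force: [-0.7, 0.8, 0.3]
width: 0.0001
grasp_force: 0.0
```

Emit:
play_rows([
  {"xyz":[0,0,0.18],"turn":[0,0,0]},
  {"xyz":[0,0,0.12],"turn":[0,0,0]},
  {"xyz":[0,0,0.03],"turn":[0,0,0]},
  {"xyz":[0,0,0],"turn":[0,0,0]},
  {"xyz":[0,0,0],"turn":[0,0,0]},
])

```text
clock: 10.32
eef_pos: [0.4823, -0.1333, 0.0399]
tool_rot: [-3.137, 0.155, 0.0]
ft_force: [-0.9, 2.8, 5.4]
width: 0.0001
grasp_force: 3.0
```

Emit:
play_rows([
  {"xyz":[0,0,0.056],"turn":[0,0,0]},
  {"xyz":[0,0,0],"turn":[0,0,0]},
  {"xyz":[0,0,0],"turn":[0,0,0]},
  {"xyz":[0,0,0],"turn":[0,0,0]},
  {"xyz":[0,0,0],"turn":[0,0,0]},
])

```text
clock: 10.95
eef_pos: [0.4823, -0.1333, 0.0373]
tool_rot: [-3.137, 0.155, 0.0]
ft_force: [-2.2, 4.0, 10.8]
width: -0.0002
grasp_force: 5.1
```

Emit:
play_rows([
  {"xyz":[0,0,-0.15],"turn":[0,0,0]},
  {"xyz":[0,0,-0.85],"turn":[0,0,0]},
  {"xyz":[-0.2,-0.7,-0.8],"turn":[0,0,0]},
  {"xyz":[-0.3,-0.9,-0.2],"turn":[0,0,0]},
  {"xyz":[-0.35,-0.9,0],"turn":[0,0,0]},
  {"xyz":[0,-0.57,0],"turn":[0,0,0]},
])

```text
clock: 11.7
eef_pos: [0.4542, 0.025, 0.1374]
tool_rot: [-3.138, 0.153, 0.0]
ft_force: [0.5, 0.7, 0.4]
width: 0.0003
grasp_force: 0.0
```

Emit:
play_rows([
  {"xyz":[0,0,0],"turn":[0,0,0]},
  {"xyz":[0,0,0],"turn":[0,0,0]},
  {"xyz":[0,0,0],"turn":[0,0,0]},
  {"xyz":[0,0,0],"turn":[0,0,0]},
], gripper=0.25)

```text
clock: 12.2
eef_pos: [0.4551, 0.0224, 0.1372]
tool_rot: [3.138, -0.158, -0.0]
ft_force: [-0.7, 0.1, -0.3]
width: 0.0637
grasp_force: 0.0
```

Run:
```python
from h import *
np.set_printoptions(precision=4,suppress=True)
c=cam("wrist");save(c,"w2.png");s=sense();print(s["clock"],s["eef_pos"],s["width"])
for p in [(.4964,.0244,.012),(.497,.0235,.042),(.497,.0235,.03)]: print(px(c,p))
for f in (landmark_of,find_in):
    print([(round(d["score"],2),W(c,d["xyz"]).round(4).tolist()) for d in f(c,"foot_left_mid")[:3]])
```

```text
12.25 [0.4551 0.0225 0.1372] 0.0641060279833921
[305.3332 181.693 ]
[305.4945 187.9609]
[305.9487 184.8486]
[]
[(0.85, [0.5069, 0.0149, 0.0292]), (0.65, [0.498, -0.0453, 0.0111])]
```

View pics/w2.png

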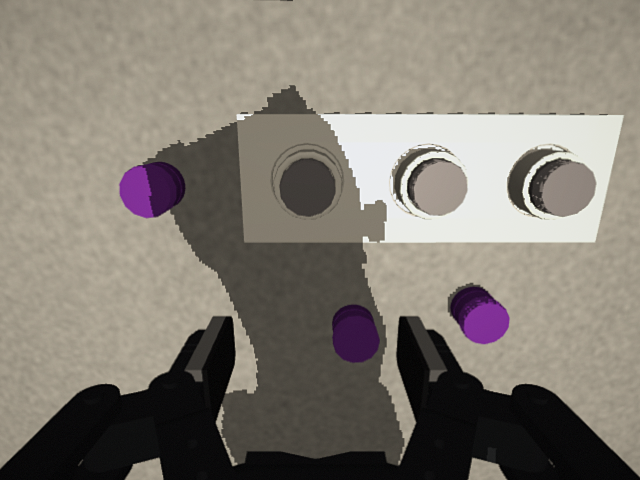

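The left cap top is at (308,187), which matches the prediction. The fingers are clear of the neighbouring feet and the decoys.

Emit:
play_rows([
  {"xyz":[0.42,-0.04,0],"turn":[0,0,0]},
  {"xyz":[0.425,-0.03,0],"turn":[0,0,0]},
  {"xyz":[0,0,0.4],"turn":[0,0,0]},
  {"xyz":[0,0,0.7],"turn":[0,0,0]},
  {"xyz":[0,0,0.7],"turn":[0,0,0]},
  {"xyz":[0,0,0.4],"turn":[0,0,0]},
  {"xyz":[0,0,0.2],"turn":[0,0,0]},
  {"xyz":[0,0,0],"turn":[0,0,0]},
  {"xyz":[0,0,0],"turn":[0,0,0]},
])

```text
clock: 13.48
eef_pos: [0.498, 0.0223, 0.0179]
tool_rot: [-3.138, 0.156, -0.002]
ft_force: [0.1, 1.3, 0.1]
width: 0.0644
grasp_force: 0.0
```

Emit:
play_rows([
  {"xyz":[0,0,0.03],"turn":[0,0,0]},
  {"xyz":[0,0,0],"turn":[0,0,0]},
  {"xyz":[0,0,0],"turn":[0,0,0]},
  {"xyz":[0,0,0],"turn":[0,0,0]},
  {"xyz":[0,0,0],"turn":[0,0,0]},
  {"xyz":[0,0,0],"turn":[0,0,0]},
], gripper=0.8)

```text
clock: 14.22
eef_pos: [0.498, 0.0223, 0.0167]
tool_rot: [-3.138, 0.156, -0.002]
ft_force: [-3.9, -1.1, 18.5]
width: 0.0415
grasp_force: 58.2
```

Emit:
play_rows([
  {"xyz":[0,0,-0.1],"turn":[0,0,0]},
  {"xyz":[0,0,-0.3],"turn":[0,0,0]},
  {"xyz":[0,0,-0.6],"turn":[0,0,0]},
  {"xyz":[0,0,-0.6],"turn":[0,0,0]},
  {"xyz":[0,0,-0.3],"turn":[0,0,0]},
  {"xyz":[0,0,0],"turn":[0,0,0]},
  {"xyz":[0,0,0],"turn":[0,0,0]},
])

```text
clock: 15.1
eef_pos: [0.4971, 0.0223, 0.11]
tool_rot: [3.138, -0.156, -0.002]
ft_force: [0.7, -0.2, -1.0]
width: 0.0416
grasp_force: 60.9
```

Run:
```python
from h import *
c=cam("wrist");save(c,"w3.png");s=sense();print(s["clock"],s["eef_pos"],s["width"],s["ft_force"])
```

```text
15.15 [0.49702368 0.02233074 0.10978848] 0.041635691207846035 [-0.25086403 -0.11708972 -0.76502725]
```

View pics/w3.png

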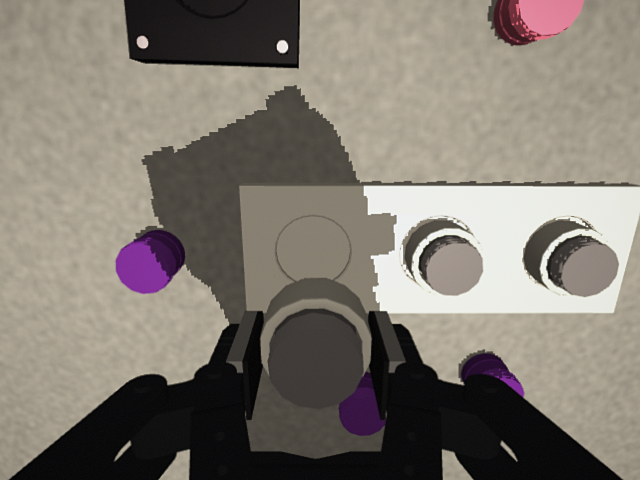

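The foot is held upright, with its cap top at about (317,358), and the nest is empty. I'm going to the socket.

Emit:
play_rows([
  {"xyz":[0.3,-0.1,0],"turn":[0,0,0]},
  {"xyz":[0.5,-0.2,0],"turn":[0,0,0]},
  {"xyz":[0.6,-0.26,0],"turn":[0,0,0]},
  {"xyz":[0.4,-0.1,0],"turn":[0,0,0]},
  {"xyz":[0.2,-0.1,0],"turn":[0,0,0]},
  {"xyz":[0,0,0],"turn":[0,0,0]},
  {"xyz":[0,0,0],"turn":[0,0,0]},
  {"xyz":[0,0,0],"turn":[0,0,0]},
])

```text
clock: 16.15
eef_pos: [0.6003, 0.0499, 0.1108]
tool_rot: [3.137, -0.156, -0.0]
ft_force: [0.1, -0.0, -0.2]
width: 0.0414
grasp_force: 60.9
```

Run:
```python
from h import *
np.set_printoptions(precision=4,suppress=True)
c=cam("wrist");save(c,"w4.png");s=sense();print(s["clock"],s["eef_pos"],s["tool_rot"],s["width"],s["ft_force"])
print("cap",ray(c,(317,358),s["eef_pos"][2]+.0253)-s["eef_pos"])
for t in ("socket","rail"): print(t,[(round(d["score"],2),W(c,d["xyz"]).round(4).tolist(),px(c,W(c,d["xyz"])).round()) for d in landmark_of(c,t)[:3]])
```

```text
16.2 [0.6005 0.05   0.1108] [ 3.1376 -0.1561 -0.0001] 0.04150244695419077 [0.3033 0.7008 0.0064]
cap [ 0.0019 -0.0016  0.0253]
socket [(0.97, [0.6524, 0.0603, 0.0137], array([289., 172.]))]
rail [(0.85, [0.6539, 0.057, 0.0031], array([295., 167.]))]
```

View pics/w4.png

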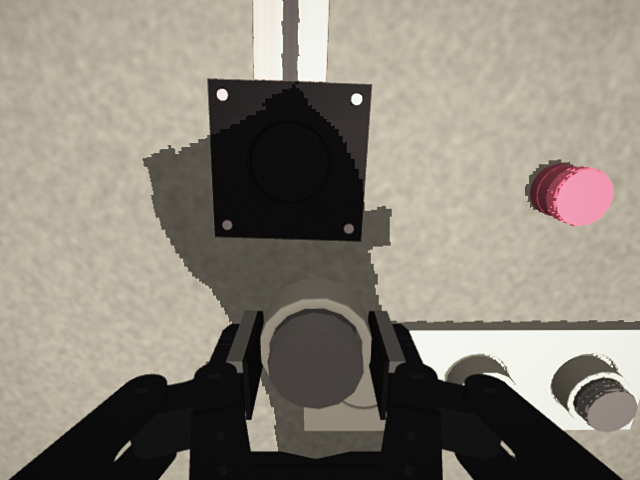

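Run:
```python
from h import *
np.set_printoptions(precision=4,suppress=True)
im=cv2.imread("pics/w4.png")
a=cv2.resize(np.clip(im[60:260,190:390].astype(float)*5,0,255).astype(np.uint8),(400,400),interpolation=cv2.INTER_CUBIC)
b=cv2.resize(np.clip(im[270:430,235:395].astype(float)*1.6,0,255).astype(np.uint8),(400,400),interpolation=cv2.INTER_CUBIC)
cv2.imwrite("pics/w5.png",np.hstack([a,b]))
c=cam("wrist")
for q in [(208,79),(372,85),(361,241),(215,237)]: print(ray(c,q,.02))
p=[ray(c,q,.02) for q in [(208,79),(372,85),(361,241),(215,237)]];print("block",np.mean(p,0))
p=[ray(c,q,.02) for q in [(222,95),(357,99),(349,229),(227,225)]];print("bolts",np.mean(p,0))
```

```text
[0.7082 0.098  0.02  ]
[0.6962 0.0085 0.02  ]
[0.607  0.0203 0.02  ]
[0.6186 0.1101 0.02  ]
block [0.6575 0.0592 0.02  ]
bolts [0.6575 0.0594 0.02  ]
```

View pics/w5.png

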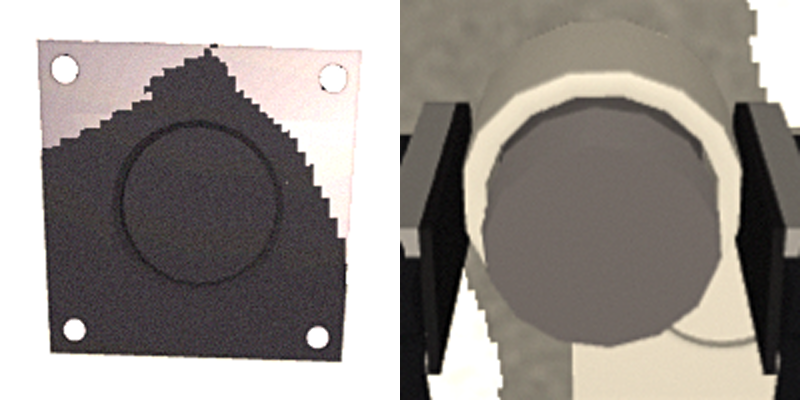

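Run:
```python
from h import *
np.set_printoptions(precision=4,suppress=True)
c=cam("wrist");s=sense();e=s["eef_pos"];Rt=R.from_rotvec(s["tool_rot"]).as_matrix()
so=ray(c,(290,161),.02);print("socket",so)
for uv,h in [((315.8,361),.0253),((316.3,356),.0133)]:
    f=ray(c,uv,e[2]+h); print("foot in tool",Rt.T@(f-e),"tool delta to socket",(Rt.T@(so-f))/.05)
# size check: left/right of cap and rim
for a,b,h in [((267.8,361),(363.8,361),.0253),((261,356),(371.8,356),.0133)]: print(np.linalg.norm(ray(c,a,e[2]+h)-ray(c,b,e[2]+h)))
a=cam("scene");b=cam("side")
for k in (a,b): print([W(k,d["xyz"]).round(4) for d in landmark_of(k,"socket")[:1]])
```

```text
socket [0.6598 0.0585 0.02  ]
foot in tool [ 0.0009  0.0009 -0.0253] tool delta to socket [ 1.1413 -0.3001  2.3227]
foot in tool [-0.005   0.0011 -0.0133] tool delta to socket [ 1.2585 -0.3041  2.0827]
0.03352620334897664
0.042406906755396864
[array([0.6576, 0.064 , 0.0109])]
[array([0.6551, 0.0605, 0.0152])]
```

Run:
```python
from h import *
np.set_printoptions(precision=2,suppress=True)
c=cam("wrist");s=sense();e=s["eef_pos"];Rt=R.from_rotvec(s["tool_rot"]).as_matrix();t=np.linspace(0,6.283,200)
print("cam pos",c["T"][:3,3])
def ext(P): 
    q=np.array([px(c,p) for p in P]);return q.min(0),q.max(0)
for r,z in [(.025,.02),(.023,.018),(.023,.012)]:
    print(r,z,ext([(.6575+r*np.cos(a),.0592+r*np.sin(a),z) for a in t]))
g=cv2.imread("pics/w4.png").astype(int).sum(2)
print("col290",g[110:132,290],g[190:212,290]);print("row161",g[161,240:262],g[161,320:342])
for r,h in [(.017,.0253),(.022,.0133),(.022,-.0087)]:
    print(r,h,ext([e+Rt@np.array([r*np.cos(a),r*np.sin(a),-h]) for a in t]))
```

```text
cam pos [0.68 0.04 0.25]
0.025 0.02 (array([246.53, 120.38]), array([332.13, 207.35]))
0.023 0.018 (array([250.5 , 124.05]), array([328.6 , 203.42]))
0.023 0.012 (array([252.05, 123.94]), array([328.29, 201.47]))
col290 [36 39 37 43 47 42 33 44 40 34 23 19 15 28 46 40 45 37 35 37 42 46] [37 31 41 33 37 34 39 34 33 42 44 27 25 28 37 37 35 34 42 32 39 35]
row161 [40 38 44 36 43 42 31 29 29 34 18 26 37 46 39 36 37 35 45 45 33 39] [31 39 32 36 37 36 40 37 33 28 28 30 38 38 38 35 40 39 41 36 39 42]
0.017 0.0253 (array([264.67, 319.84]), array([361.91, 403.29]))
0.022 0.0133 (array([255.3 , 291.46]), array([371.62, 393.11]))
0.022 -0.0087 (array([262.67, 269.49]), array([364.76, 360.99]))
```

Run:
```python
from h import *
from scipy.optimize import least_squares
np.set_printoptions(precision=4,suppress=True)
c=cam("wrist");s=sense();e=s["eef_pos"];Rt=R.from_rotvec(s["tool_rot"]).as_matrix();t=np.linspace(0,6.283,90)
im=cv2.bilateralFilter(cv2.imread("pics/w4.png"),7,25,5)
def fit(seed,tol,r,h0,name):
    m=np.zeros((482,642),np.uint8);cv2.floodFill(im.copy(),m,seed,(0,0,255),(tol,)*3,(tol,)*3,cv2.FLOODFILL_FIXED_RANGE|cv2.FLOODFILL_MASK_ONLY|(255<<8))
    m=m[1:-1,1:-1];m=cv2.morphologyEx(m,cv2.MORPH_OPEN,np.ones((5,5)))
    k=max(cv2.findContours(m,0,1)[0],key=cv2.contourArea);hull=cv2.convexHull(k);(x,y),ax,an=cv2.fitEllipse(hull)
    b=cv2.boundingRect(k);print(name,b,cv2.contourArea(k),(x,y),ax,an)
    q=hull.reshape(-1,2).astype(float)
    f=lambda v:[np.linalg.norm((Rt.T@(ray(c,p,e[2]+h0)-e))[:2]-v)-r for p in q]
    o=least_squares(f,[0,0],loss="soft_l1",f_scale=.0005);print("tool xy",o.x,"rms",np.sqrt(np.mean(o.fun**2)))
for tol in (8,12,16): fit((316,370),tol,.017,.0253,"cap")
so=np.array([.658,.0588,.02]);print("socket in tool",Rt.T@(so-e))
```

```text
cap (268, 313, 95, 95) 7118.0 (315.0821228027344, 360.43829345703125) (95.23310089111328, 98.30970001220703) 78.98210144042969
tool xy [0.0007 0.0005] rms 0.001628267833349833
cap (268, 313, 95, 95) 7195.5 (314.7132873535156, 360.7877197265625) (95.55774688720703, 100.08470153808594) 66.79617309570312
tool xy [0.0012 0.0005] rms 0.0018946207428988187
cap (263, 313, 120, 145) 9903.5 (323.2684326171875, 391.078125) (127.60041046142578, 157.18946838378906) 162.04922485351562
tool xy [-0.0016 -0.0014] rms 0.015107458819423965
socket in tool [ 0.0561 -0.0142  0.0907]
```

Emit:
play_rows([
  {"xyz":[0.3,-0.1,0],"turn":[0,0,0]},
  {"xyz":[0.5,-0.15,0],"turn":[0,0,0]},
  {"xyz":[0.35,-0.045,0.2],"turn":[0,0,0]},
  {"xyz":[0,0,0.6],"turn":[0,0,0]},
  {"xyz":[0,0,0.4],"turn":[0,0,0]},
  {"xyz":[0,0,0.2],"turn":[0,0,0]},
  {"xyz":[0,0,0.1],"turn":[0,0,0]},
  {"xyz":[0,0,0],"turn":[0,0,0]},
  {"xyz":[0,0,0],"turn":[0,0,0]},
  {"xyz":[0,0,0],"turn":[0,0,0]},
])

```text
clock: 17.95
eef_pos: [0.6598, 0.0592, 0.0362]
tool_rot: [-3.138, 0.156, -0.001]
ft_force: [0.5, -0.5, -0.6]
width: 0.0412
grasp_force: 60.9
```

Emit:
play_rows([
  {"xyz":[0,0,0.1],"turn":[0,0,0]},
  {"xyz":[0,0,0.06],"turn":[0,0,0]},
  {"xyz":[0,0,0.04],"turn":[0,0,0]},
  {"xyz":[0,0,0],"turn":[0,0,0]},
  {"xyz":[0,0,0],"turn":[0,0,0]},
])

```text
clock: 18.58
eef_pos: [0.6596, 0.0592, 0.0258]
tool_rot: [-3.138, 0.156, -0.0]
ft_force: [-0.8, 0.0, -0.9]
width: 0.0415
grasp_force: 60.9
```

Emit:
play_rows([
  {"xyz":[0,0,0.04],"turn":[0,0,0]},
  {"xyz":[0,0,0.03],"turn":[0,0,0]},
  {"xyz":[0,0,0.02],"turn":[0,0,0]},
  {"xyz":[0,0,0],"turn":[0,0,0]},
  {"xyz":[0,0,0],"turn":[0,0,0]},
])

```text
clock: 19.2
eef_pos: [0.6595, 0.0592, 0.0212]
tool_rot: [-3.138, 0.156, -0.0]
ft_force: [-0.1, 0.6, -0.4]
width: 0.0416
grasp_force: 60.9
```

Emit:
play_rows([
  {"xyz":[0,0,0.014],"turn":[0,0,0]},
  {"xyz":[0,0,0.01],"turn":[0,0,0]},
  {"xyz":[0,0,0],"turn":[0,0,0]},
  {"xyz":[0,0,0],"turn":[0,0,0]},
])

```text
clock: 19.7
eef_pos: [0.6596, 0.0593, 0.0209]
tool_rot: [3.138, -0.156, 0.001]
ft_force: [-6.3, -0.2, 13.4]
width: 0.0415
grasp_force: 62.3
```

Emit:
play_rows([
  {"xyz":[0,0,0],"turn":[0,0,0]},
  {"xyz":[0,0,0],"turn":[0,0,0]},
  {"xyz":[0,0,0],"turn":[0,0,0]},
  {"xyz":[0,0,0],"turn":[0,0,0]},
  {"xyz":[0,0,-0.2],"turn":[0,0,0]},
  {"xyz":[0,0,-0.6],"turn":[0,0,0]},
  {"xyz":[0,0,-0.8],"turn":[0,0,0]},
  {"xyz":[-0.4,0,-0.6],"turn":[0,0,0]},
  {"xyz":[-0.5,0,-0.2],"turn":[0,0,0]},
  {"xyz":[0,0,0],"turn":[0,0,0]},
  {"xyz":[0,0,0],"turn":[0,0,0]},
  {"xyz":[0,0,0],"turn":[0,0,0]},
], gripper=0.25)

```text
clock: 21.2
eef_pos: [0.615, 0.0636, 0.1396]
tool_rot: [3.138, -0.156, -0.001]
ft_force: [-1.1, -0.1, 0.0]
width: 0.0642
grasp_force: 0.0
```

Run:
```python
from h import *
np.set_printoptions(precision=1,suppress=True)
c=cam("wrist");save(c,"w6.png");s=sense();print(s["clock"],s["eef_pos"].round(3),s["width"],s["ft_force"])
for z,r in [(.046,.017),(.034,.022)]: 
    q=np.array([px(c,(.658+r*np.cos(a),.059+r*np.sin(a),z)) for a in np.linspace(0,6.28,60)]);print(z,q.min(0),q.max(0))
b=cam("side");im=b["img"][:,:,::-1];cv2.imwrite("pics/s6.png",cv2.resize(im[215:305,130:360],(800,313),interpolation=cv2.INTER_CUBIC))
```

```text
21.25 [0.6 0.1 0.1] 0.06406176956582772 [-0.7 -0.1 -0.7]
0.046 [286.5 156.6] [343.  213.2]
0.034 [279.9 146.5] [349.7 216.6]
```

View pics/w6.png

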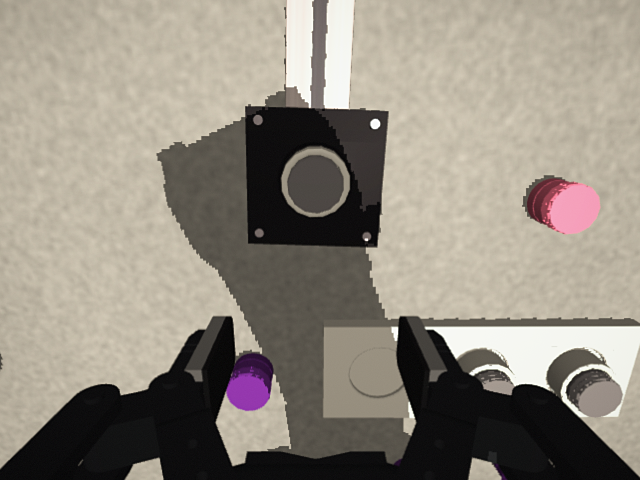

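View pics/s6.png

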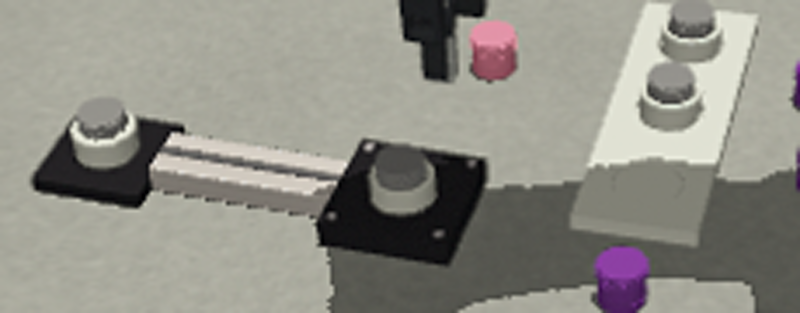

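The foot stands level and centred in the socket, with its rim at (316,182) as predicted for fully home. The two softer feet are still in their nests. I'm handing in.

```bash
python3 -c "
from h import *
print(finish_job())"
```

```text
the job is handed in; nothing more can be done
None
```

I tested the three feet left to right: about 16 N on the left, 6 N in the middle and 11 N on the right, each pressed in about 5 mm. I then seated the left foot, the firmest, cap up and fully home in the socket; the other two feet stayed in their nests, and I handed the job in at about 21 s.

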